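Index a goniometer's detector arm one hole towards the laser

ROBOT

A 6-joint arm with a two-finger parallel gripper is mounted at the origin on a cart in front of the work surface, level with it; the furniture and walls round the work are solid. World frame = base frame: x ahead of the robot, y to its left, z up, the work surface at z = 0. Lengths are in m, angles in degrees, forces in N, time in s.
With the tool pointing down it reaches from about 0.4 to 0.825 m from the base axis. Payload 7 kg.
Tool frame: the origin (TCP) lies between the finger pads; the fingertips stand 25 mm ahead of it and the grasp point (between the pads) lies 6 mm ahead of it; z points along the fingers, y is the line along which they close (so a half turn about z gives the same grasp; the last joint's range is limited). The gripper opens to 88 mm and grips with 3 to 60 N. Pads are 19 mm wide; open, the fingers measure 130 mm over their backs; the gripper's body (78 mm by 193 mm) begins 47 mm behind the grasp point.
Start: joints at [16.507, 20.546, 0.682, 0, -70.136, -16.507], TCP at [0.675, -0, 0.217] pointing down, gripper open.
Joint ranges: [-176.03, 176.03], [-82.01, 121.73], [-58.28, 71.71], [-173.87, 95.51], [-174.79, -0.11], [-173.66, 173.66]. Speed limits (degrees/s): [136.94, 136.94, 172.46, 180, 180, 180].

INTERFACE

Orientations are given as [roll, pitch, yaw] about the fixed x, y, z axes, in that order (R = Rz(yaw) Ry(pitch) Rx(roll)).
In Python, from plant import ctrl gives the robot as it stands.
- The arm moves only by the tool drive_effector, called after "Emit:" as a command line: name --argument value ..., lists and objects as JSON in quotes. Schema: {"type":"object","properties":{"increments":{"type":"object","properties":{"motion":{"type":"array","items":{"type":"array","items":{"type":"number"},"minItems":5,"maxItems":5},"minItems":1,"maxItems":8}},"additionalProperties":false,"required":["motion"]},"only":{"type":"string"},"quiet":{"type":"boolean"},"lines":{"type":"string"}},"required":["increments"],"additionalProperties":false}. increments is an object whose key "motion" holds a list of rows, 1 to 8 of them, each of 5 numbers: dx, dy, dz in mm, then a turn about the tool's z in units of 5 degrees, then the finger opening in m; each row is the pose to reach, as a shift and turn from the pose commanded when the call began, along the tool's axes at that moment; what a row does not reach only later rows make up. A row lasts 1/8 s, in which the tool goes at most 0.0625 m and 10.7 degrees, less where a joint would pass 70% of its speed; a pose out of reach is approached as far as the arm can. The fingers move at their own pace and stop on an object; the grip force is fixed at half the most. Time passes only in rows, so rows that do not move let the fingers close. The tool returns the time, the measured TCP pose, the force, the opening and the grip force at its end. only (a regular expression) keeps the lines of the reply that match it, lines (a string "A,B") keeps lines A to B, and quiet returns only ok. Input that does not fit is refused with a message, and nothing moves.
- ctrl.get_obs(): the state, without advancing time (a new reading comes with each control period).
- ctrl.snapshot(name): name is "scene" or "side" or "wrist"; returns a dict with "frame" (420x560x3 uint8, red, green, blue), "z_map" (420x560 float32, m along the optical axis (not along the pixel's ray), 0 where there is no reading), "fovy" (degrees; the focal length in pixels is half the picture's height over the tangent of half this angle, whatever the lens; pixels are square), "cx", "cy" (the principal point, pixels), "k1" (the pictures are not rectified: a ray, as slopes to the right and down, at radius r is drawn at 1 + k1 r^2 times it, then the intrinsics apply), "R" (3x3) and "t" (3): a world point X has camera coordinates R X + t; the wrist camera has in their place "T_tool_cam" (4x4, takes a point from camera to tool coordinates, whose origin is the TCP and whose axes are the flange's). Camera axes: x right, y down, z forward; pixel columns grow to the right and rows downward; lengths in m; the calibration is good to about 2 mm. A picture is of the moment at which its call begins: read the wrist's pose just before it.
- ctrl.close_job(): hands the job in; it is judged then, once.
The state is a dict: "clock": time; "joint_pos": joint angles; "qvel": joint speeds; "tau": joint torques, N m; "tool_pos": TCP position; "orientation": TCP orientation; "force": force on the tool from outside, world axes, zero at the start; "moment": the same for the moment, N m; "opening": finger opening in m; "gripper_force": force on a finger pad.
Only numpy, scipy, OpenCV 4.12 (cv2) and the standard library are available. Lean on these libraries where they do the work, as an engineer would, in place of code of your own. Each camera call takes 0.05 s, during which the arm holds its last target. There are 200 camera calls.

TASK

For the next backscatter reading, move the goniometer's detector arm on by one hole, towards the side on which the blue laser stands: put a fingertip through the red pull ring and hook it under the ring's top from inside, lift the spring index pin out of its hole, swing the arm to the very next hole and let the pin drop fully home there. Do not pinch the ring or lift it by its red outside, do not swing the arm the other way or well past that hole, and leave the sample vial in its holder and the loose things on the bench where they are.

Things in the scene. Friction and masses are not known exactly. Their poses are not given: they have to be found in the camera images.
- goniometer: fixed goniometer: dark T-shaped base 356 mm wide (y), top at z 20 mm, from 198 mm before (-x) to 50 mm behind its origin, on the bench under the upright pivot. Its -x looks to the robot's right (-y), up to 0.5 rad turned to the robot. Its aluminium index plate (top at z 40 mm) has five holes at 165 mm from the pivot, 15 degrees (43 mm) apart, the middle one straight at -x
- detector_arm (a joint): arm angle about the pivot, rad: starts at 0 (middle hole, arm along the goniometer's -x), + swings it to the goniometer's +y; next holes at +0.262 and -0.262. Bar 34 mm wide, top at z 55 mm, 190 mm long; a black detector, top at z 105 mm, stands on it 38 to 92 mm from the pivot. Friction about 1 N at the ring, no spring; turns only while the pin is up (0.01 rad of play when home)
- index_pin (a joint): lift of the 8 mm upright index pin, m: 0 = home in a hole, 0.010 = tip level with the index plate's top (also when resting between holes), stop at 0.018. 165 mm from the pivot, in a housing on the arm up to z 81 mm. A spring pulls it down, 4.5 N at 0, 8 N at 0.016. Let go between holes it rides on the plate and drops in at a hole
- pull_ring: steel pull ring fixed rigidly on top of the pin, moves with it. 46 mm clear inside, wire 6 mm. Origin: ring centre, 148 mm from the pivot, 111 mm above the bench with the pin home. It leans 40 degrees from upright to the pivot: y across the arm, z to the ring's top, x its axis, pointing to the pivot and 40 degrees below level: the easy way in for a finger held slanting; 40 mm free behind
- ring_cover: red plastic cover round the outside of the same ring (upper 250 degrees of it), outer diameter 66 mm, 7 mm thick; same origin and axes as pull_ring. A finger inside the ring touches only the steel wire, a pinch touches this cover
- laser_head: blue laser tube, 33 mm thick, 90 mm long, in an aluminium mount, 91 mm high, fixed on one end of the base, 125 mm to the goniometer's +y or -y side of the pivot (which side varies). Origin: underside of the mount. Its side is the way to swing
- beam_trap: black finned beam trap, 49 mm thick, 93 mm high, fixed on the other end of the base, 125 mm from the pivot. Origin: underside
- sample_vial: glass sample vial with black cap, 22 mm thick, 49 mm high, standing loose in the holder on the pivot. Origin: its underside, at z 62 mm. To be left alone
- beaker: small glass beaker, 54 mm wide, 66 mm high, loose on the bench, origin at its underside. Bystander
- white_vial: vial with white cap, 15 mm thick, 38 mm high, standing loose, origin at its underside. Bystander
- red_vial: vial with red cap, 15 mm thick, 38 mm high, standing loose, origin at its underside. Bystander
- blue_vial: vial with blue cap, 15 mm thick, 38 mm high, standing loose, origin at its underside. Bystander
- red_marker: felt marker with red cap, 137 mm long (its y), 15 mm high, lying loose, origin at its underside. Bystander
- capped_tube: 50 ml tube with blue cap, 112 mm long (its y), 34 mm thick, lying loose, origin at its underside. Bystander

How it is judged (in metres and radians):
On the way, in this order (a step that is already met when the one before it is completed fails the run):
1. a fingertip lifts the pin clear of the middle hole by the steel inside of the ring (value of joint index_pin above 0.01 m and value of joint detector_arm between -0.05 and 0.05 rad and contact force between the fingers and pull_ring above 1 N), for 0.05 s.
2. the arm stands at the next hole on the laser's side with the pin home (((y of laser_head in the frame of goniometer above 0 m and value of joint detector_arm between 0.2443 and 0.2793 rad) or (y of laser_head in the frame of goniometer below 0 m and value of joint detector_arm between -0.2793 and -0.2443 rad)) and value of joint index_pin below 0.002 m), for 0.2 s.
At the end, for the whole second after the job is handed in: The arm rests within 1 degree of the next hole on the laser's side, the pin is home within 2 mm, the sample vial has moved less than 6 mm and the loose things less than 15 mm (all of step 2 and velocity of joint detector_arm between -0.02 and 0.02 rad/s and distance of sample_vial from where it was at the start of the episode below 0.006 m and distance of each of beaker, white_vial, red_vial, blue_vial, red_marker, capped_tube from where it was at the start of the episode below 0.015 m); the robot touches nothing.
It fails at once if the arm swings the wrong way (more than 0.1 rad away from the laser) ((y of laser_head in the frame of goniometer above 0 m and value of joint detector_arm below -0.1 rad) or (y of laser_head in the frame of goniometer below 0 m and value of joint detector_arm above 0.1 rad)).
It fails at once if the arm swings past the next hole by more than 0.1 rad (value of joint detector_arm above 0.362 rad or value of joint detector_arm below -0.362 rad).
It fails at once if the ring is pinched or held by its red outside while the pin is up (value of joint index_pin above 0.005 m and contact force between the fingers and ring_cover above 2 N).
It fails at once if the sample vial is shifted 6 mm or more (distance of sample_vial from where it was at the start of the episode above 0.006 m).
It fails at once if a loose thing on the bench is shifted 15 mm or more (distance of any of beaker, white_vial, red_vial, blue_vial, red_marker, capped_tube from where it was at the start of the episode above 0.015 m).
It also fails if it takes over 45 s, if anything falls off the work surface, if the arm or the gripper's body presses on something with over 40 N, if the wrist force passes 120 N, or if a joint passes its speed limit or range.

## Working session

There is one attempt and no reset: what is moved stays moved. The work goes in short steps, Python scripts to look and compute and a tool call to move; the robot and the scene stay as the last step left them, time stands still between calls to the robot, and variables do not carry over. Pictures are saved under pics/ and viewed, at most 10 in all, crops included, and the job is handed in when it is done.

```bash
ls; mkdir -p pics
```

Create h.py:
```python
import numpy as np, cv2
from plant import ctrl
def und(s,u,v):
    f=s["frame"].shape[0]/2/np.tan(np.radians(s["fovy"])/2)
    K=np.array([[f,0,s["cx"]],[0,f,s["cy"]],[0,0,1.]])
    p=cv2.undistortPoints(np.array([[[u,v]]],float),K,np.array([s["k1"],0,0,0.]))[0,0]
    return np.array([p[0],p[1],1.])
def save(s,n): cv2.imwrite(f"pics/{n}.png",s["frame"][:,:,::-1])
```

Run:
```python
from h import *
import pickle
d={}
for n in("scene","side","wrist"):
    o=ctrl.get_obs(); s=ctrl.snapshot(n); s["obs"]=o; d[n]=s; save(s,n)
    print(n,{k:v for k,v in s.items() if k not in("frame","z_map","obs")}, (s["z_map"]>0).mean())
pickle.dump(d,open("s0.pkl","wb")); print(ctrl.get_obs())
a=np.hstack([d["scene"]["frame"],d["side"]["frame"]])
```

```text
pics
plant.py
scene {'fovy': 47.40936016321236, 'cx': 276.84954376242285, 'cy': 209.2706958581495, 'k1': -0.10073995579217021, 'R': array([[ 0.93580367,  0.35206941, -0.01784985],
       [ 0.22629293, -0.63877154, -0.73536551],
       [-0.27030168,  0.68411845, -0.67743557]]), 't': array([-0.50254737, -0.11905976,  1.43878914])} 0.9961224489795918
side {'fovy': 47.109033100624536, 'cx': 282.039161609813, 'cy': 213.03324220110306, 'k1': 0.02495139961089807, 'R': array([[ 8.52136007e-01, -5.23320381e-01,  7.04078636e-05],
       [-3.43066526e-01, -5.58725616e-01, -7.55070225e-01],
       [ 3.95182977e-01,  6.43398372e-01, -6.55643920e-01]]), 't': array([-0.53744731,  0.1963343 ,  1.0716867 ])} 0.9959013605442177
wrist {'fovy': 70.5474052769691, 'cx': 278.8458696198224, 'cy': 208.42996233508657, 'k1': -0.014058342533840949, 'T_tool_cam': array([[-3.77918876e-04, -9.65815798e-01, -2.59229053e-01,
         7.02763684e-02],
       [ 9.99999927e-01, -3.50769660e-04, -1.50986045e-04,
         1.03094525e-03],
       [ 5.48
[... 160 characters left out ...]
.9731547619047619
{'clock': 0.15, 'joint_pos': array([ 1.65072106e+01,  2.05800089e+01,  6.45714486e-01, -1.26141383e-02,
       -7.01348837e+01, -1.65069560e+01]), 'qvel': array([-0.10206521, -0.24177226,  0.12167152,  0.02981631, -0.02124757,
        0.01040563]), 'tau': array([ 1.39394037e-04, -5.83274567e+01,  2.93289685e+01,  7.00122759e+00,
        8.75052094e-03, -9.76538854e-05]), 'tool_pos': array([ 6.74627888e-01, -3.51679363e-05,  2.16565980e-01]), 'orientation': array([ 1.79930303e+02, -8.28620840e-03, -9.00040339e+01]), 'force': array([0.31304557, 0.14901205, 0.11026256]), 'moment': array([0.0552234 , 0.01063775, 0.01973063]), 'gripper_force': 0.0, 'opening': 0.0878041800421866}
```
View pics/scene.png

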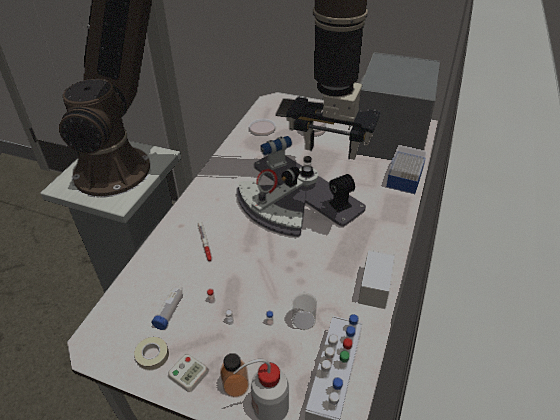

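View pics/side.png

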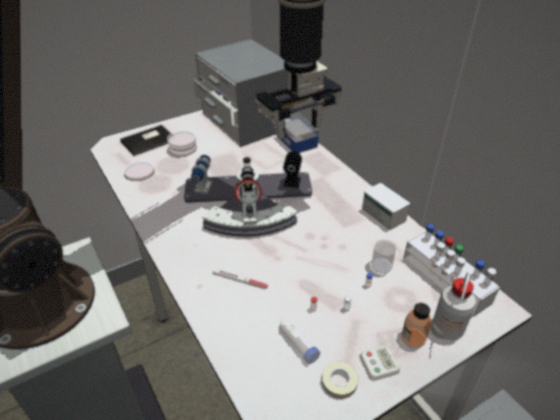

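The scene view shows the goniometer with the laser at (275,147), the ring at (266,181) and the trap at (343,190). In the side view the laser is at (202,168), the ring at (248,190) and the trap at (292,168). The loose things lie in front, towards -y. Next I'll enlarge both views.

Run:
```python
from h import *
import pickle
d=pickle.load(open("s0.pkl","rb"))
a=d["scene"]["frame"][120:245,225:380]; b=d["side"]["frame"][140:240,175:320]
A=cv2.resize(a,None,fx=4.8,fy=4.8,interpolation=3)[:,:,::-1];B=cv2.resize(b,None,fx=5.5,fy=5.5,interpolation=3)[:,:,::-1]
cv2.imwrite("pics/a.png",A);cv2.imwrite("pics/b.png",B);print(A.shape,B.shape)
```

```text
(600, 744, 3) (550, 798, 3)
```

View pics/a.png

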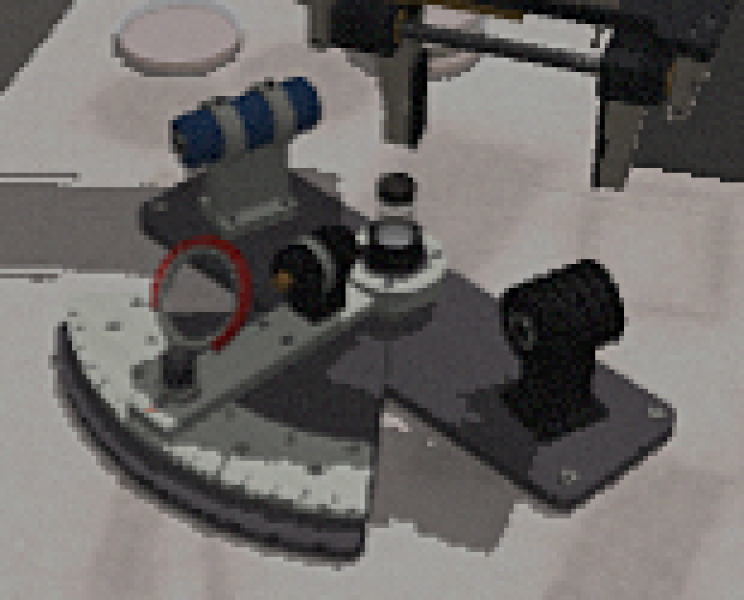

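View pics/b.png

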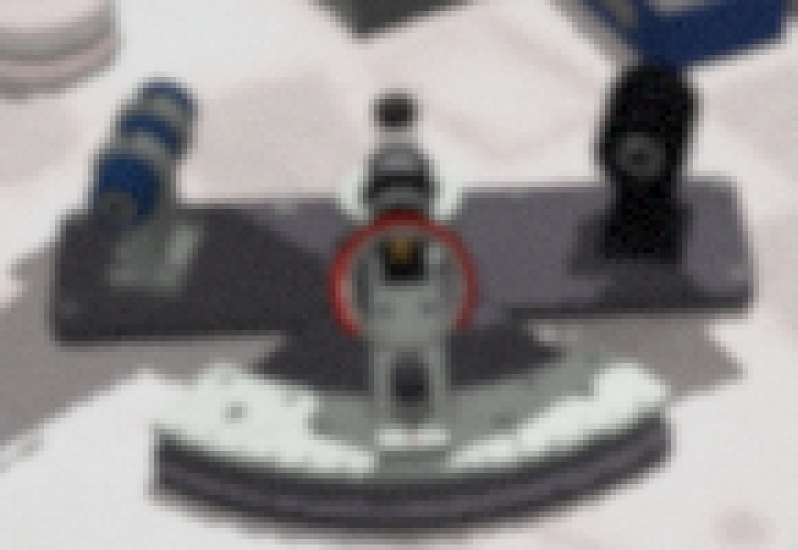

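Crop a shows the ring centre at about (203,290) and the vial cap at (397,182). Crop b shows them at (404,287) and (396,100). The laser is at (245,120) in a and (145,150) in b. I'll triangulate these and look through the wrist camera.

Add to h.py:
```python
def ray(s,u,v):
    p=und(s,u,v)
    if "R" in s: return -s["R"].T@s["t"], s["R"].T@p/np.linalg.norm(p)
    from scipy.spatial.transform import Rotation as Ro
    o=s["obs"];T=np.eye(4);T[:3,:3]=Ro.from_euler("xyz",o["orientation"],degrees=True).as_matrix();T[:3,3]=o["tool_pos"]
    T=T@s["T_tool_cam"]; return T[:3,3],T[:3,:3]@p/np.linalg.norm(p)
def tri(*rs):
    A=sum(np.eye(3)-np.outer(d,d) for c,d in rs);b=sum((np.eye(3)-np.outer(d,d))@c for c,d in rs)
    X=np.linalg.solve(A,b);return X,[np.linalg.norm(np.cross(X-c,d)) for c,d in rs]
```

Create m.py:
```python
from h import *
import pickle
np.set_printoptions(precision=4,suppress=True)
d=pickle.load(open("s0.pkl","rb"))
a=lambda x,y:ray(d["scene"],x/4.8+224.6,y/4.8+119.6)
b=lambda x,y:ray(d["side"],x/5.5+174.6,y/5.5+139.6)
for n,p,q in[("ring",(203,291),(404,287)),("captop",(397,181),(396,101)),("trapfront",(520,328),(640,154)),("lasfront",(186,143),(117,203)),
 ("armtipL?",(131,410),(378,438)),("pinbase",(180,375),(408,375)),("ringtop",(208,240),(403,213)),("platecornR",(372,470),(668,385))]:
    print(n,*tri(a(*p),b(*q)))
```

```bash
python3 m.py
```

```text
ring [ 0.519  -0.0196  0.1114] [np.float64(0.002519457192589983), np.float64(0.002519457192589877)]
captop [0.5851 0.1091 0.1114] [np.float64(0.0009907576343222738), np.float64(0.0009907576343224354)]
trapfront [0.6788 0.0329 0.091 ] [np.float64(0.0009723421266791231), np.float64(0.0009723421266790095)]
lasfront [0.446  0.137  0.0858] [np.float64(0.001079137605901829), np.float64(0.0010791376059019829)]
armtipL? [ 0.4884 -0.0498  0.0507] [np.float64(0.003091675522396261), np.float64(0.0030916755223963427)]
pinbase [ 0.5118 -0.0359  0.0694] [np.float64(0.0017069589871890418), np.float64(0.0017069589871890117)]
ringtop [ 0.5226 -0.0172  0.1473] [np.float64(0.0002913977801296212), np.float64(0.00029139778012983106)]
platecornR [ 0.6277 -0.0673  0.0487] [np.float64(0.00996570204302356), np.float64(0.009965702043023548)]
```

View pics/wrist.png

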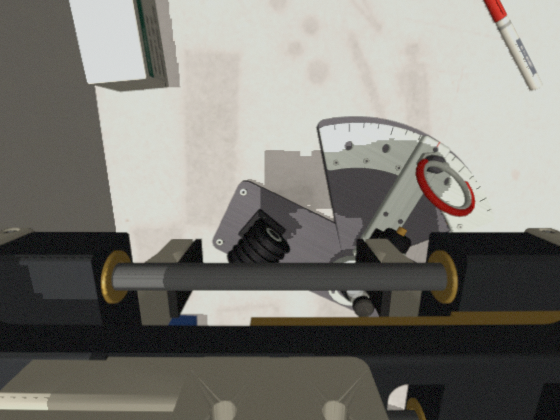

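The wrist view shows the ring at about (445,185), the arm running down-left to the vial at (362,305), and the trap at (262,238). The drive only turns about the tool's z, so the finger stays vertical. I'll measure the finger's shape from the wrist depth and cross-check the ring and vial by three-view triangulation.

Add to m.py:
```python
print("---")
w=d["wrist"]
print("ring3",*tri(a(203,291),b(404,287),ray(w,444.5,184.5)))
print("cap2",*tri(b(396,101),a(397,181),ray(w,363,304)))
# finger cloud in tool frame
s=w;T=s["T_tool_cam"];f=210/np.tan(np.radians(s["fovy"])/2)
v,u=np.mgrid[0:420,0:560];K=np.array([[f,0,s["cx"]],[0,f,s["cy"]],[0,0,1.]])
p=cv2.undistortPoints(np.stack([u,v],-1).reshape(-1,1,2).astype(float),K,np.array([s["k1"],0,0,0.]))[:,0]
z=s["z_map"].ravel();P=np.c_[p*z[:,None],z]@T[:3,:3].T+T[:3,3]
for lo in range(-80,35,5):
    for sg in(1,-1):
        m=(z>0)&(P[:,2]*1e3>=lo)&(P[:,2]*1e3<lo+5)&(sg*P[:,1]>0.02)&(abs(P[:,0])<.06)
        if m.sum()>3:
            q=P[m]*1e3;print(lo,sg,m.sum(),"x",np.percentile(q[:,0],[2,50,98]).round(1),"y",np.percentile(q[:,1],[2,98]).round(1))
# ring cover red points in world
R,t=None,None
from scipy.spatial.transform import Rotation as Ro
o=w["obs"];W=P@Ro.from_euler("xyz",o["orientation"],degrees=True).as_matrix().T+o["tool_pos"]
c=w["frame"].reshape(-1,3).astype(int);m=(c[:,0]>110)&(c[:,1]<60)&(c[:,2]<60)&(u.ravel()>400)&(u.ravel()<485)&(v.ravel()>140)&(v.ravel()<225)
q=W[m];cen=q.mean(0);U,S,V=np.linalg.svd(q-cen,full_matrices=False);print("red",len(q),cen,"normal",V[2],S,q.min(0),q.max(0))
```

```bash
python3 m.py | sed -n '/---/,$p'
```

```text
---
ring3 [ 0.5189 -0.0202  0.1119] [np.float64(0.0025767209272444234), np.float64(0.0024842965095823676), np.float64(0.00020433978446498177)]
cap2 [0.5852 0.1073 0.112 ] [np.float64(0.0008179797826139044), np.float64(0.0016744518454922407), np.float64(0.0013941761387345445)]
-80 1 429 x [-29.2  29.6  39.8] y [48.2 88.4]
-80 -1 444 x [ 4.1 16.3 39.9] y [-86.1 -46.1]
-75 1 191 x [ 3.5  9.8 14.8] y [48.2 50.9]
-75 -1 268 x [-0.5  8.4 14.6] y [-48.6 -46. ]
-70 1 158 x [ 0.1  6.3 11.5] y [48.2 49.3]
-70 -1 212 x [-3.8  4.6 11.7] y [-47.1 -46.1]
-65 1 144 x [-3.5  2.8  8.7] y [48.1 49.1]
-65 -1 189 x [-6.9  1.2  8.6] y [-47. -46.]
-60 1 318 x [-7.9 -1.2  5.3] y [44.6 49. ]
-60 -1 355 x [-9.2 -2.4  5.3] y [-46.9 -42.5]
-55 1 146 x [-8.6 -3.   3. ] y [44.4 48.7]
-55 -1 163 x [-9.9 -2.7  3.3] y [-46.7 -42.3]
-50 1 66 x [-9.  -4.7 -0.2] y [44.4 45.1]
-50 -1 66 x [-8.9 -5.   0.1] y [-43.  -42.3]
-45 1 166 x [-8.4 11.7 12.3] y [44.5 62. ]
-45 -1 163 x [-8.1 11.7 12.3] y [-59.8 -42.5]
-40 1 158 x [-8.8 11.5 12.2] y [44.6 61.2]
-40 -1 156 x [-9.  11.6 12.3] y [-58.8 -42.5]
-35 1 184 x [ 6.5 10.7 12.2] y [44.6 60.2]
-35 -1 178 x [ 6.1 10.8 12.2] y [-57.9 -42.8]
-30 1 181 x [ 4.5 11.2 12.3] y [44.7 59.7]
-30 -1 171 x [ 4.6 11.3 12.2] y [-57.5 -42.9]
-25 1 153 x [ 2.1 11.5 12.2] y [44.6 60.4]
-25 -1 159 x [ 2.4 11.4 12.3] y [-58.3 -43. ]
-20 1 158 x [ 0.3 10.9 12.2] y [44.6 60.2]
-20 -1 157 x [ 0.2 10.8 12.2] y [-57.8 -43. ]
-15 1 104 x [-2.3  9.1 11.9] y [44.5 59. ]
-15 -1 96 x [-2.4  8.9 12. ] y [-57.3 -42.9]
-10 1 12 x [-2.5  6.  10.1] y [44.8 46.2]
-10 -1 14 x [-3.7  3.8 10.1] y [-45.9 -43.1]
red 535 [ 0.5295 -0.0131  0.1287] normal [-0.5009 -0.7517  0.429 ] [0.4537 0.359  0.12  ] [ 0.4897 -0.0703  0.1006] [0.6738 0.003  0.3838]
```

Create f.py:
```python
from h import *
import pickle
from scipy.spatial.transform import Rotation as Ro
np.set_printoptions(precision=4,suppress=True)
d=pickle.load(open("s0.pkl","rb"));o=d["scene"]["obs"];Rt=Ro.from_euler("xyz",o["orientation"],degrees=True).as_matrix()
print(Rt)
def cloud(s):
    f=210/np.tan(np.radians(s["fovy"])/2)
    v,u=np.mgrid[0:420,0:560];K=np.array([[f,0,s["cx"]],[0,f,s["cy"]],[0,0,1.]])
    p=cv2.undistortPoints(np.stack([u,v],-1).reshape(-1,1,2).astype(float),K,np.array([s["k1"],0,0,0.]))[:,0]
    z=s["z_map"].ravel();return (np.c_[p*z[:,None],z]-s["t"])@s["R"]
for n in("scene","side"):
    P=(cloud(d[n])-o["tool_pos"])@Rt*1e3
    for lo in range(-50,30,5):
      for sg in(1,-1):
        m=(P[:,2]>=lo)&(P[:,2]<lo+5)&(sg*P[:,1]>35)&(sg*P[:,1]<75)&(abs(P[:,0])<25)
        if m.sum()>2:q=P[m];print(n,lo,sg,m.sum(),"x",q[:,0].min().round(1),q[:,0].max().round(1),"y",q[:,1].min().round(1),q[:,1].max().round(1))
# wrist projection of tip corner
s=d["wrist"];f=210/np.tan(np.radians(s["fovy"])/2);Ti=np.linalg.inv(s["T_tool_cam"])
for X in[(9.5,44,25),(9.5,60,25),(9.5,44,-10),(12,44,-12)]:
    c=Ti[:3,:3]@np.array(X)/1e3+Ti[:3,3];print(X,f*c[0]/c[2]+s["cx"],f*c[1]/c[2]+s["cy"],c[2])
print(s["z_map"][225:262:3,375].round(3),s["z_map"][225:262:3,390].round(3))
```

```bash
python3 f.py
```

```text
[[-0.0001 -1.     -0.0016]
 [-1.      0.0001 -0.0002]
 [ 0.0002  0.0016 -1.    ]]
scene -50 1 21 x -6.2 14.4 y 44.7 64.6
scene -50 -1 18 x -1.0 12.9 y -62.8 -42.8
scene -45 1 20 x -3.8 15.8 y 44.8 62.4
scene -45 -1 19 x 8.7 13.9 y -62.0 -43.1
scene -40 1 17 x -8.7 14.8 y 45.1 62.7
scene -40 -1 14 x -6.9 15.2 y -60.3 -43.1
scene -35 1 13 x -1.4 14.8 y 44.2 59.2
scene -35 -1 13 x 7.2 14.8 y -58.4 -43.5
scene -30 1 20 x -8.0 13.8 y 44.6 59.1
scene -30 -1 16 x -10.2 14.3 y -59.0 -44.3
scene -25 1 15 x -8.8 16.7 y 44.4 59.0
scene -25 -1 14 x -11.0 14.5 y -58.5 -44.7
scene -20 1 18 x -8.4 15.0 y 45.3 59.0
scene -20 -1 16 x -3.0 14.7 y -58.6 -43.0
scene -15 1 11 x -9.5 14.9 y 45.0 59.0
scene -15 -1 12 x 5.3 12.1 y -58.5 -43.3
side -50 1 17 x -2.5 15.7 y 42.4 62.4
side -50 -1 21 x -5.4 20.0 y -62.3 -44.0
side -45 1 18 x -0.6 15.0 y 43.6 63.1
side -45 -1 17 x -4.7 16.4 y -60.4 -43.6
side -40 1 16 x -8.1 16.5 y 44.1 61.0
side -40 -1 18 x -1.5 15.5 y -64.4 -43.3
side -35 1 18 x -4.2 16.7 y 42.9 60.4
side -35 -1 17 x -5.7 16.1 y -60.1 -44.2
side -30 1 17 x -2.0 15.1 y 42.5 59.6
side -30 -1 18 x -4.5 16.4 y -60.3 -44.9
side -25 1 16 x -2.4 16.3 y 43.5 59.7
side -25 -1 18 x -3.6 16.4 y -62.5 -43.8
side -20 1 18 x -5.7 16.7 y 43.5 58.6
side -20 -1 20 x -7.7 17.4 y -59.0 -43.4
side -15 1 12 x -6.4 14.1 y 43.0 57.4
side -15 -1 14 x -7.8 15.0 y -60.5 -42.9
side -10 -1 4 x -8.5 11.7 y -47.1 -45.3
(9.5, 44, 25) 342.19360908410414 221.42008902709793 0.20153382319092775
(9.5, 60, 25) 365.7644870624937 221.41197705791058 0.2015314074142145
(9.5, 44, -10) 354.95700842468835 240.09729353654274 0.1677302680958179
(12, 44, -12) 356.1439928537361 237.18346181435533 0.1651505637429884
[0.346 0.346 0.34  0.336 0.334 0.162 0.157 0.153 0.151 0.149 0.146 0.142
 0.139] [0.347 0.319 0.309 0.306 0.304 0.304 0.158 0.153 0.149 0.145 0.142 0.139
 0.134]
```

All three cameras put the fingertips about 11 mm behind the reported TCP, not 25 mm ahead, and the body is offset by the same 36 mm. I'll trust the cameras and check this at the ring.

The plan is to put the outer finger down through the ring with its pad facing the pivot, so the other finger stands above the detector. First I'll hover over the ring.

The rows are not in the units I measure in: shifts go in mm and turns go in units of 5 degrees. I convert before sending: 0.132 m is 132, -0.026 m is -26, -62.6 degrees is -12.52.

Emit:
drive_effector --increments '{"motion": [[-26, 132, 0, -12.52, 0.088], [-26, 132, 0, -12.52, 0.088], [-26, 132, 0, -12.52, 0.088], [-26, 132, 0, -12.52, 0.088], [-26, 132, 0, -12.52, 0.088], [-26, 132, 0, -12.52, 0.088], [-26, 132, 0, -12.52, 0.088], [-26, 132, 0, -12.52, 0.088]]}'

```text
clock: 1.15
tool_pos: [0.5429, 0.0259, 0.2171]
orientation: [180.0, 0.0, -27.6]
force: [1.0, -0.6, -0.4]
opening: 0.0876
gripper_force: 0.0
```

Run:
```python
from h import *
import pickle
d={}
for n in("scene","side","wrist"):
    o=ctrl.get_obs(); s=ctrl.snapshot(n); s["obs"]=o; d[n]=s
pickle.dump(d,open("s1.pkl","wb")); save(d["wrist"],"w1"); print(d["wrist"]["obs"]["tool_pos"],d["wrist"]["obs"]["orientation"])
```

```text
[0.5429266  0.02594235 0.21717172] [ 1.79992946e+02  8.43436351e-03 -2.75304476e+01]
```

View pics/w1.png

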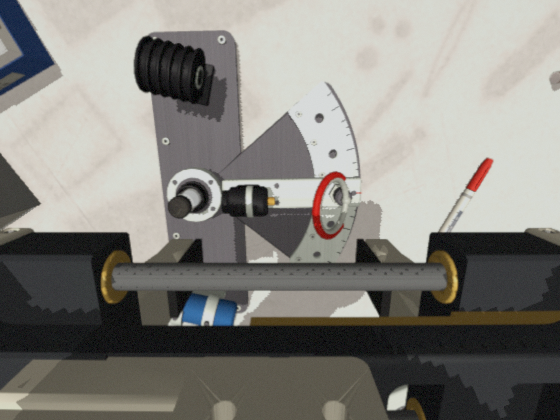

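The arm now lies horizontally in the wrist picture: pivot holder at (193,193), ring at (331,205), trap at (170,70), laser at (208,308). The arm must swing down in the picture, towards the laser. Next I'll fit the ring from the wrist depth.

Create r.py:
```python
from h import *
import pickle,sys
from scipy.spatial.transform import Rotation as Ro
from scipy.optimize import least_squares
np.set_printoptions(precision=4,suppress=True)
def cloud(s):
    f=210/np.tan(np.radians(s["fovy"])/2)
    v,u=np.mgrid[0:420,0:560];K=np.array([[f,0,s["cx"]],[0,f,s["cy"]],[0,0,1.]])
    p=cv2.undistortPoints(np.stack([u,v],-1).reshape(-1,1,2).astype(float),K,np.array([s["k1"],0,0,0.]))[:,0]
    z=s["z_map"].ravel();P=np.c_[p*z[:,None],z]
    if "R" in s: return ((P-s["t"])@s["R"]).reshape(420,560,3)
    T=s["T_tool_cam"];o=s["obs"]
    return ((P@T[:3,:3].T+T[:3,3])@Ro.from_euler("xyz",o["orientation"],degrees=True).as_matrix().T+o["tool_pos"]).reshape(420,560,3)
def ring(s,x0=(.519,-.02,.111)):
    W=cloud(s).reshape(-1,3);c=s["frame"].reshape(-1,3).astype(int)
    m=(c[:,0]>90)&(c[:,0]>2*c[:,1])&(c[:,0]>2*c[:,2])&(np.linalg.norm(W-x0,axis=1)<.05)
    q=W[m]
    def res(p):
        n=np.array([np.cos(p[3])*np.cos(p[4]),np.sin(p[3])*np.cos(p[4]),-np.sin(p[4])]);e=q-p[:3];a=e@n
        r=np.linalg.norm(e-np.outer(a,n),axis=1);return (np.hypot(r-.0295,a)-.0035)
    r=least_squares(res,[*x0,np.radians(62.6),np.radians(40)],loss="soft_l1",f_scale=.001)
    return r.x[:3],np.degrees(r.x[3:]),len(q),np.sqrt(np.mean(r.fun**2))
if __name__=="__main__":
    d=pickle.load(open(sys.argv[1],"rb"))
    for n in d: print(n,*ring(d[n]))
    W=cloud(d["wrist"])
    for uv in[(60,240),(150,242),(220,242)]:
        row=W[uv[0],225:260];i=np.argmax(np.abs(np.diff(row[:,2])));print("edge",uv[0],225+i,row[i])
    print("trap screw",W[40,221],W[142,166])
    for uv in[(280,182),(280,204),(355,180),(355,206)]:print("armtop",uv,W[uv[1],uv[0]])
    # vial cap top (z>.10) near pivot
    for n in d:
        Q=cloud(d[n]).reshape(-1,3);m=(np.linalg.norm(Q[:,:2]-[.586,.11],axis=1)<.02)&(Q[:,2]>.107)&(Q[:,2]<.12)
        print("cap",n,m.sum(),np.median(Q[m],0) if m.any() else "", (Q[m].min(0)+Q[m].max(0))/2 if m.any() else "")
```

```bash
python3 r.py s1.pkl
```

```text
scene [ 0.5157 -0.0229  0.113 ] [61.3078 48.978 ] 49 0.0009726087711868911
side [ 0.5153 -0.0216  0.1132] [63.9602 41.5713] 36 0.001067146413820716
wrist [ 0.5176 -0.0194  0.1109] [63.5594 40.0806] 585 0.00047990768511448333
edge 60 236 [0.6935 0.0012 0.0155]
edge 150 242 [0.6022 0.0467 0.001 ]
edge 220 258 [0.5154 0.0695 0.0189]
trap screw [0.7169 0.0057 0.0232] [0.6524 0.119  0.024 ]
armtop (280, 182) [0.5518 0.0187 0.0546]
armtop (280, 204) [0.529  0.0306 0.0537]
armtop (355, 180) [ 0.5151 -0.0569  0.0554]
armtop (355, 206) [ 0.4873 -0.0448  0.0548]
cap scene 31 [0.5859 0.1083 0.11  ] [0.5843 0.1096 0.1108]
cap side 22 [0.5845 0.1075 0.1082] [0.5835 0.1048 0.1091]
cap wrist 387 [0.584  0.1113 0.1103] [0.5836 0.1121 0.1098]
```

The wrist fit is good: ring at (0.5176, -0.0194, 0.111), lean 40°, axis at 63.5°, with 0.5 mm rms. I'll go down to just above the ring and check.

To row units: -0.0024 m is -2.4, -0.0004 m is -0.4, -1 degrees is -0.2.

Emit:
drive_effector --increments '{"motion": [[-2.4, -0.4, 20, -0.2, 0.088], [-2.4, -0.4, 45, -0.2, 0.088], [-2.4, -0.4, 65, -0.2, 0.088], [-2.4, -0.4, 70, -0.2, 0.088], [-2.4, -0.4, 70, -0.2, 0.088]]}'

```text
clock: 1.92
tool_pos: [0.5412, 0.0274, 0.1475]
orientation: [180.0, -0.0, -26.4]
force: [0.4, -0.0, 0.4]
opening: 0.0876
gripper_force: 0.0
```

Run:
```python
from h import *
from r import *
d={}
for n in("scene","side","wrist"):
    o=ctrl.get_obs(); s=ctrl.snapshot(n); s["obs"]=o; d[n]=s
pickle.dump(d,open("s2.pkl","wb"));print(o["tool_pos"],o["orientation"])
for n in d:
    try: print(n,*ring(d[n],(.5176,-.0194,.111)))
    except Exception as e: print(e)
R=Ro.from_euler("xyz",o["orientation"],degrees=True).as_matrix()
for n in d:
    P=(cloud(d[n]).reshape(-1,3)-o["tool_pos"])@R*1e3
    for sg in(1,-1):
        m=(P[:,2]<-5)&(P[:,2]>-40)&(sg*P[:,1]>40)&(sg*P[:,1]<66)&(abs(P[:,0])<18);q=P[m]
        if len(q)>5: print(n,sg,len(q),"tip z",np.percentile(q[:,2],98),"x",np.percentile(q[:,0],[2,98]),"y",np.percentile(q[:,1],[2,98]))
a=d["scene"]["frame"][110:210,215:345];b=d["side"]["frame"][120:220,195:325]
cv2.imwrite("pics/c2.png",np.vstack([cv2.resize(x,(390,300),interpolation=3) for x in(a,b)])[:,:,::-1])
```

```text
[0.5417 0.0276 0.1482] [-179.95     -0.0617  -26.4071]
scene [ 0.5182 -0.0198  0.1087] [55.519  33.8641] 40 0.001293140575564481
side [ 0.5166 -0.0219  0.1145] [69.773  44.5762] 40 0.0012299394224018782
wrist [ 0.5175 -0.0193  0.1108] [63.0569 39.6438] 887 0.0004822807669711944
scene 1 94 tip z -9.97469256718968 x [-11.9993  12.4998] y [48.4016 64.3264]
scene -1 97 tip z -9.175871839686923 x [-9.0654 11.7407] y [-56.3857 -40.1935]
side 1 77 tip z -10.180999244795096 x [-8.3702 13.1165] y [60.5249 65.8107]
wrist 1 961 tip z -10.407529826301504 x [-7.698  10.9112] y [44.6311 60.4333]
wrist -1 934 tip z -10.264391650403518 x [-7.2991 10.9172] y [-58.1588 -42.6464]
```

View pics/c2.png

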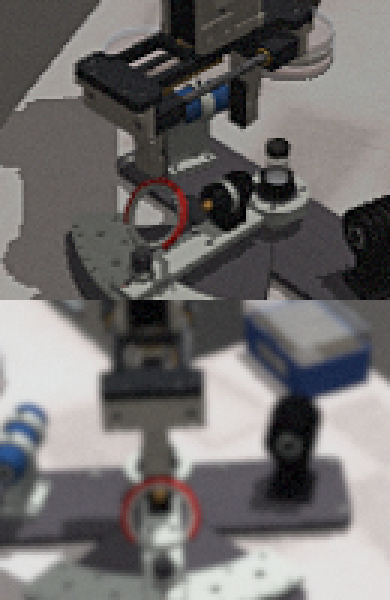

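The scene crop (top) shows the outer finger right above the ring and the other finger above the detector. The side crop (bottom) shows the finger centred over the ring at about (160,455). The tips are about 10 mm behind the TCP. I'll insert the finger now.

To row units: 0.0004 m is 0.4, 0.047 m is 47.

Emit:
drive_effector --increments '{"motion": [[0.4, 0, 12, 0, 0.088], [0.4, 0, 24, 0, 0.088], [0.4, 0, 36, 0, 0.088], [0.4, 0, 47, 0, 0.088], [0.4, 0, 47, 0, 0.088]]}'

```text
clock: 2.7
tool_pos: [0.5407, 0.027, 0.099]
orientation: [179.9, 0.1, -26.4]
force: [0.2, -0.5, 0.2]
opening: 0.0874
gripper_force: 0.0
```

In with no contact. Now I'll press the pad against the inside of the ring's top, towards the pivot (tool -y).

The rows are not in the units I measure in: shifts go in mm and turns go in units of 5 degrees. I convert before sending: -0.007 m is -7, -0.006 m is -6.

Emit:
drive_effector --increments '{"motion": [[0, -2, 0, 0, 0.088], [0, -4, 0, 0, 0.088], [0, -6, 0, 0, 0.088], [0, -7, 0, 0, 0.088], [0, -7, 0, 0, 0.088]]}'

```text
clock: 3.32
tool_pos: [0.5437, 0.0325, 0.1004]
orientation: [179.9, 0.0, -26.4]
force: [-1.8, -6.0, 3.0]
opening: 0.0878
gripper_force: 2.7
```

Emit:
drive_effector --increments '{"motion": [[0, -2, 0, 0, 0.088], [0, -4, 0, 0, 0.088], [0, -4, 0, 0, 0.088]]}'

```text
clock: 3.7
tool_pos: [0.5432, 0.0336, 0.1]
orientation: [179.6, 0.2, -26.4]
force: [-5.3, -14.1, 6.9]
opening: 0.0877
gripper_force: 7.4
```

Emit:
drive_effector --increments '{"motion": [[0, -2, -2, 0, 0.088], [0, -2, -4, 0, 0.088], [0, -2, -6, 0, 0.088], [0, -2, -6, 0, 0.088]]}'

```text
clock: 4.2
tool_pos: [0.5426, 0.0341, 0.1042]
orientation: [179.4, 0.3, -26.5]
force: [-4.8, -20.4, -5.5]
opening: 0.088
gripper_force: 9.9
```

Run:
```python
from h import *
from r import *
o=ctrl.get_obs();print(o["force"],o["moment"],o["tool_pos"]);d={}
s=ctrl.snapshot("wrist");s["obs"]=o;save(s,"w3");print(*ring(s,(.5176,-.0194,.114)))
pickle.dump(s,open("s3.pkl","wb"))
```

```text
[ -4.7901 -20.4484  -5.5393] [-7.2665  1.1     0.2998] [0.5426 0.0341 0.1042]
[ 0.516  -0.0188  0.1147] [62.764  39.8817] 1267 0.0005601473236991757
```

View pics/w3.png

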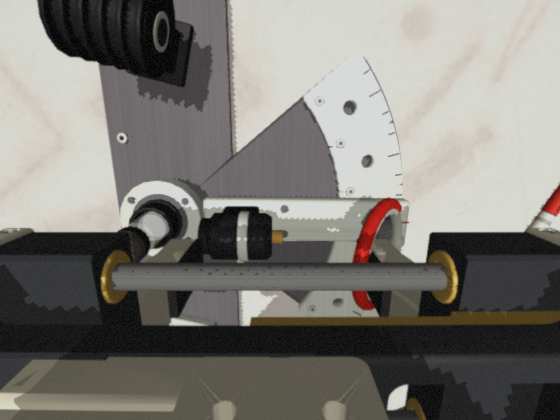

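The ring rose 3.9 mm with the finger (the wrist fit gives z 0.1147) and the red cover is clear of the finger. I'll keep lifting.

To row units: -0.01 m is -10, -0.009 m is -9.

Emit:
drive_effector --increments '{"motion": [[0, -1, -3, 0, 0.088], [0, -1, -6, 0, 0.088], [0, -1, -9, 0, 0.088], [0, -1, -10, 0, 0.088], [0, -1, -10, 0, 0.088]]}'

```text
clock: 4.88
tool_pos: [0.5409, 0.0349, 0.113]
orientation: [179.3, 0.5, -26.6]
force: [-8.9, -18.0, -8.4]
opening: 0.087
gripper_force: 9.8
```

Run:
```python
from h import *
from r import *
o=ctrl.get_obs();print(o["force"],o["moment"],o["tool_pos"]);d={}
s=ctrl.snapshot("wrist");s["obs"]=o;print(*ring(s,(.5176,-.0194,.12)))
pickle.dump(s,open("s4.pkl","wb"))
```

```text
[ -8.9128 -18.0013  -8.3602] [-6.3261  2.7254  0.0691] [0.5409 0.0349 0.113 ]
[ 0.5139 -0.0177  0.1236] [61.7693 39.9413] 1264 0.0004416035326206186
```

The ring is 12.8 mm up and the arm is only 0.027 rad off the middle hole, so step 1 should be met. Next I'll work out the arc about the pivot in tool axes.

Create arc.py:
```python
import numpy as np,sys
yaw=np.radians(float(sys.argv[1]));c=np.array([float(sys.argv[2]),float(sys.argv[3])]);pv=np.array([.5839,.1129])
tx=np.array([np.cos(yaw),np.sin(yaw)]);ty=np.array([np.sin(yaw),-np.cos(yaw)])
for t in map(float,sys.argv[4:]):
    a=-np.radians(t);R=np.array([[np.cos(a),-np.sin(a)],[np.sin(a),np.cos(a)]]);D=R@(c-pv)+pv-c
    print(t,(D@tx*1e3).round(2),(D@ty*1e3).round(2),D.round(4))
```

```bash
python3 arc.py -26.4 .5469 .0395 2 4 6 8 10 12
```

```text
2.0 -2.87 -0.07 [-0.0025  0.0013]
4.0 -5.73 -0.24 [-0.005   0.0028]
6.0 -8.59 -0.5 [-0.0075  0.0043]
8.0 -11.43 -0.87 [-0.0099  0.0059]
10.0 -14.27 -1.34 [-0.0122  0.0075]
12.0 -17.08 -1.9 [-0.0145  0.0093]
```

To row units: -0.0114 m is -11.4, -0.0086 m is -8.6, 8 degrees is 1.6.

Emit:
drive_effector --increments '{"motion": [[-2.9, -0.1, 0, 0.4, 0.088], [-5.7, -0.2, 0, 0.8, 0.088], [-8.6, -0.5, 0, 1.2, 0.088], [-11.4, -0.9, 0, 1.6, 0.088], [-11.4, -0.9, 0, 1.6, 0.088]]}'

```text
clock: 5.55
tool_pos: [0.5305, 0.0414, 0.1128]
orientation: [179.3, 0.5, -34.6]
force: [-10.6, -14.1, -7.9]
opening: 0.0879
gripper_force: 8.5
```

Run:
```python
from h import *
from r import *
o=ctrl.get_obs();print(o["force"],o["moment"],o["tool_pos"],o["orientation"])
s=ctrl.snapshot("wrist");s["obs"]=o;x=ring(s,(.497,-.007,.12));print(*x);e=x[0]-[.5839,.1129,.111];print("deg",np.degrees(np.arctan2(-e[0],-e[1]))-26.65,np.hypot(*e[:2]))
```

```text
[-10.6339 -14.0504  -7.8691] [-4.7179  3.5363 -0.0536] [0.5305 0.0414 0.1128] [179.2583   0.4809 -34.5968]
[ 0.4949 -0.0094  0.126 ] [64.9179 43.4541] 1258 0.0008446013738025692
deg 9.389599815169177 0.15119555320569175
```

To row units: -0.0057 m is -5.7, -0.0029 m is -2.9, 4 degrees is 0.8.

Emit:
drive_effector --increments '{"motion": [[-2.9, -0.1, 0, 0.4, 0.088], [-5.7, -0.2, 0, 0.8, 0.088], [-5.7, -0.2, 0, 0.8, 0.088]]}'

```text
clock: 5.98
tool_pos: [0.5259, 0.0451, 0.1127]
orientation: [179.2, 0.4, -38.6]
force: [-11.0, -12.3, -8.0]
opening: 0.0877
gripper_force: 8.1
```

Create q.py:
```python
from h import *
from r import *
o=ctrl.get_obs();print(o["force"],o["tool_pos"],o["orientation"])
R=Ro.from_euler("xyz",o["orientation"],degrees=True).as_matrix()
s=ctrl.snapshot("wrist");s["obs"]=o;x=ring(s,(.488,0,.12));print(*x);e=x[0]-[.5839,.1129,.111];print("deg",np.degrees(np.arctan2(-e[0],-e[1]))-26.65,"axis deg",63.4-x[1][0],"lift",e[2])
W=cloud(s).reshape(-1,3);c=s["frame"].reshape(-1,3).astype(int)
# bright arm bar edges: bar top points z .052-.058
m=(abs(W[:,2]-.055)<.003)&(np.linalg.norm(W[:,:2]-[.5839,.1129],axis=1)<.2)&(np.linalg.norm(W[:,:2]-[.5839,.1129],axis=1)>.09)
q=W[m,:2]-[.5839,.1129];a=np.degrees(np.arctan2(-q[:,0],-q[:,1]))-26.65;r=np.linalg.norm(q,axis=1)
for lo in(.09,.11,.13,.15,.17):
    k=(r>=lo)&(r<lo+.02)&(abs(a-13)<12)
    if k.sum()>5:
        t=np.percentile(a[k],[3,97]);print(lo,k.sum(),"ang",t,"width mm",np.radians(t[1]-t[0])*(lo+.01)*1e3)
pickle.dump(s,open("s5.pkl","wb"));save(s,"w5")
```

```bash
python3 q.py
```

```text
[-11.0077 -12.3193  -8.0046] [0.5259 0.0451 0.1127] [179.2412   0.4321 -38.5919]
[ 0.4871 -0.0032  0.1259] [60.8801 43.3927] 1266 0.0008428549533798698
deg 13.166486573710465 axis deg 2.5199282156135467 lift 0.014923170937914995
0.09 948 ang [ 3.8147 21.476 ] width mm 30.824753720638174
0.11 1006 ang [ 5.379  20.2841] width mm 31.217189953910466
0.13 1015 ang [ 6.5184 19.4873] width mm 31.68910613330802
0.15 466 ang [ 7.1239 18.6247] width mm 32.11637388849251
0.17 98 ang [ 7.6821 13.1387] width mm 17.142713836992225
```

The bar edges say about 12.8°, so 2.2° is left. I'll calibrate that measure on the earlier picture at 0 and move 1.5° on.

Emit:
drive_effector --increments '{"motion": [[-1.1, 0, 0, 0.15, 0.088], [-2.2, -0.1, 0, 0.3, 0.088], [-2.2, -0.1, 0, 0.3, 0.088]]}'

```text
clock: 6.4
tool_pos: [0.5244, 0.0464, 0.1127]
orientation: [179.2, 0.4, -40.1]
force: [-11.0, -13.5, -7.7]
opening: 0.0879
gripper_force: 8.1
```

```bash
python3 q.py
```

Run:
```python
from r import *
for f in("s1.pkl","s2.pkl"):
    s=pickle.load(open(f,"rb"))["wrist"];W=cloud(s).reshape(-1,3)
    m=(abs(W[:,2]-.055)<.003);q=W[m,:2]-[.5839,.1129];a=np.degrees(np.arctan2(-q[:,0],-q[:,1]))-26.65;r=np.linalg.norm(q,axis=1)
    for lo in(.09,.11,.13,.15):
        k=(r>=lo)&(r<lo+.02)&(abs(a)<12);t=np.percentile(a[k],[3,97]);print(f,lo,k.sum(),t,t.mean())
```

```text
[-11.0471 -13.4651  -7.7059] [0.5244 0.0464 0.1127] [179.2259   0.4037 -40.0685]
[ 0.4844 -0.0009  0.126 ] [59.5637 43.5994] 1255 0.0008450189899306993
deg 14.50636204019387 axis deg 3.8363444418718657 lift 0.014975551283695335
0.09 960 ang [ 4.9931 22.7862] width mm 31.054776778480004
0.11 1006 ang [ 6.7648 21.6167] width mm 31.10564335826877
0.13 1019 ang [ 7.8604 20.7919] width mm 31.59764993731821
0.15 468 ang [ 8.5781 20.0416] width mm 32.012142005546394
0.17 99 ang [ 8.9992 14.3859] width mm 16.922920989705023
s1.pkl 0.09 497 [-9.3497  8.7645] -0.29259732098154956
s1.pkl 0.11 504 [-7.6737  7.4025] -0.13561205673751298
s1.pkl 0.13 262 [-7.0089  6.4435] -0.2826885903347658
s1.pkl 0.15 156 [-4.1881  5.5787] 0.6952739345998946
s2.pkl 0.09 757 [-9.5614  8.2277] -0.6668683359577638
s2.pkl 0.11 779 [-7.8584  6.9722] -0.44308103190180903
s2.pkl 0.13 548 [-6.7852  5.9749] -0.4051165996036965
s2.pkl 0.15 100 [-6.2188  5.665 ] -0.27689373720082067
```

True angle is about 14.6°. I'll add 0.4° and lower the finger with the ring, so that the pin goes into the hole.

To row units: 0.012 m is 12, 0.009 m is 9, 0.4 degrees is 0.08.

Emit:
drive_effector --increments '{"motion": [[-0.6, 0, 0, 0.08, 0.088], [-0.6, 0, 3, 0.08, 0.088], [-0.6, 0, 6, 0.08, 0.088], [-0.6, 0, 9, 0.08, 0.088], [-0.6, 0, 12, 0.08, 0.088], [-0.6, 0, 12, 0.08, 0.088]]}'

```text
clock: 7.2
tool_pos: [0.5241, 0.0468, 0.1009]
orientation: [179.2, 0.4, -40.4]
force: [-10.4, -13.1, -4.5]
opening: 0.0875
gripper_force: 8.2
```

```bash
python3 q.py
```

```text
[-10.3581 -13.0544  -4.5243] [0.5241 0.0468 0.1009] [179.2275   0.3818 -40.4498]
[ 0.4888 -0.0001  0.1165] [43.351  44.2455] 1261 0.0011003147151710901
deg 13.418655911159377 axis deg 20.048966788873976 lift 0.0054929541991178416
0.09 1069 ang [ 5.344  23.0987] width mm 30.987682523484665
0.11 1119 ang [ 7.005 22.145] width mm 31.709108940941803
0.13 1100 ang [ 8.1926 20.9347] width mm 31.134760417068406
0.15 355 ang [ 8.7146 18.7097] width mm 27.911604287438205
0.17 293 ang [ 9.7975 18.313 ] width mm 26.752275887350148
```

The pin followed the finger down into the hole: 11.8 mm down, still carrying 4.5 N of spring load. I'll lower it the rest and release radially.

To row units: 0.011 m is 11, 0.009 m is 9.

Emit:
drive_effector --increments '{"motion": [[0, 0, 2, 0, 0.088], [0, 3, 3, 0, 0.088], [0, 6, 3, 0, 0.088], [0, 9, 3, 0, 0.088], [0, 11, 3, 0, 0.088], [0, 11, 3, 0, 0.088]]}'

```text
clock: 8.0
tool_pos: [0.5245, 0.0428, 0.1016]
orientation: [-179.9, -0.0, -40.3]
force: [-0.1, -0.2, 0.4]
opening: 0.0877
gripper_force: 0.0
```

```bash
python3 q.py
```

```text
[-0.065  -0.1872  0.4467] [0.5245 0.0428 0.1016] [-179.9347   -0.0356  -40.2828]
[ 0.4894 -0.0001  0.1169] [56.8436 38.6329] 1279 0.0012551068989804252
deg 13.244714097602845 axis deg 6.556367848360232 lift 0.005882430042857156
0.09 1069 ang [ 4.951  22.5409] width mm 30.700212837675487
0.11 1100 ang [ 6.4692 21.3713] width mm 31.211055026755638
0.13 1090 ang [ 7.6764 20.5195] width mm 31.38148222048559
0.15 202 ang [ 8.1863 14.3183] width mm 17.12391562062594
0.17 386 ang [ 9.1726 18.2887] width mm 28.639301921437088
```

Contact is free. I'll centre the finger in the ring and withdraw straight up.

To row units: 0.003 m is 3, -0.11 m is -110.

Emit:
drive_effector --increments '{"motion": [[-2.5, 3, 0, 0, 0.088], [-2.5, 3, -4, 0, 0.088], [-2.5, 3, -12, 0, 0.088], [-2.5, 3, -25, 0, 0.088], [-2.5, 3, -45, 0, 0.088], [-2.5, 3, -80, 0, 0.088], [-2.5, 3, -110, 0, 0.088], [-2.5, 3, -110, 0, 0.088]]}'

```text
clock: 9.05
tool_pos: [0.5218, 0.0423, 0.2149]
orientation: [-179.7, -0.2, -40.3]
force: [0.5, -0.1, -0.7]
opening: 0.0874
gripper_force: 0.0
```

Run:
```python
from h import *
from r import *
o=ctrl.get_obs();s=ctrl.snapshot("wrist");s["obs"]=o;save(s,"w6");print(o["force"])
x=ring(s,(.4855,.0023,.111));print(*x);e=x[0]-[.5839,.1129,.111];print("deg",np.degrees(np.arctan2(-e[0],-e[1]))-26.65,"axis",63.4-x[1][0],"lift",e[2])
W=cloud(s).reshape(-1,3);m=(abs(W[:,2]-.055)<.003);q=W[m,:2]-[.5839,.1129];a=np.degrees(np.arctan2(-q[:,0],-q[:,1]))-26.65;r=np.linalg.norm(q,axis=1)
for lo in(.09,.11,.13):
    k=(r>=lo)&(r<lo+.02)&(abs(a-15)<12);t=np.percentile(a[k],[3,97]);print(lo,k.sum(),t,t.mean())
```

```text
[ 0.513  -0.0756 -0.6519]
[0.4842 0.0004 0.1133] [44.3439 47.0854] 596 0.0009339307209362887
deg 14.889480969871862 axis 19.056147242101368 lift 0.002313435183675064
0.09 504 [ 5.0854 23.2747] 14.180023647912552
0.11 515 [ 6.6501 21.5859] 14.118028414490132
0.13 268 [ 7.4902 20.5154] 14.00280959958343
```

View pics/w6.png

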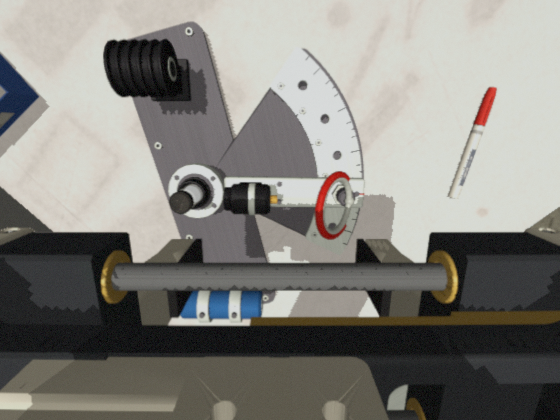

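The wrist view shows the arm one hole towards the laser: ring at (335,205), holes freed above it at (303,84), (325,118) and (337,155). The vial is still in its holder. I'll check the pin height with a constrained fit against the first picture, and that the loose things are unmoved.

Run:
```python
from h import *
from r import *
d={}
for n in("scene","side","wrist"):
    o=ctrl.get_obs(); s=ctrl.snapshot(n); s["obs"]=o; d[n]=s
pickle.dump(d,open("s7.pkl","wb"))
d1=pickle.load(open("s1.pkl","rb"))
def fit(s,x0,th0):
    W=cloud(s).reshape(-1,3);c=s["frame"].reshape(-1,3).astype(int)
    m=(c[:,0]>90)&(c[:,0]>2*c[:,1])&(c[:,0]>2*c[:,2])&(np.linalg.norm(W-x0,axis=1)<.04);q=W[m];pv=np.array([.5839,.1129])
    def res(p):
        g=np.radians(63.4-p[0]);n=np.array([np.cos(g)*np.cos(.698),np.sin(g)*np.cos(.698),-np.sin(.698)])
        C=np.r_[pv-.148*np.array([np.cos(g),np.sin(g)]),.111+p[1]/1e3]+p[2]/1e3*np.r_[np.cos(g),np.sin(g),0];e=q-C;a=e@n
        return np.hypot(np.linalg.norm(e-np.outer(a,n),axis=1)-.0295,a)-.0035
    r=least_squares(res,[th0,0,0],loss="soft_l1",f_scale=.0005);return len(q),"deg,lift,rad",r.x,np.sqrt(np.mean(r.fun**2)),"z pct",np.percentile(q[:,2],[5,50,95])
for n in d:
    print(n,*fit(d1[n],(.5176,-.0194,.111),0));print(n,*fit(d[n],(.4855,.0023,.111),15))
# bench change between s1 and s7 in side/scene
for n in("scene","side"):
    D=np.abs(d[n]["frame"].astype(int)-d1[n]["frame"]).max(2);k=(D>60).astype(np.uint8)
    c=cv2.connectedComponentsWithStats(k)[2];print(n,[tuple(x) for x in c[1:] if x[4]>12])
```

```text
scene 49 deg,lift,rad [-0.2323 -0.9029 -1.8555] 0.0014139416383444803 z pct [0.1051 0.1272 0.1355]
scene 39 deg,lift,rad [14.1688  0.4617 -0.9459] 0.0014163105107126794 z pct [0.1065 0.1263 0.1373]
side 36 deg,lift,rad [ 0.4443  1.8774 -3.017 ] 0.001108815619942847 z pct [0.1051 0.1263 0.1356]
side 33 deg,lift,rad [12.9951  2.7221 -0.7175] 0.0011098152727044917 z pct [0.1141 0.1287 0.1353]
wrist 585 deg,lift,rad [ 0.024  -0.1049 -0.0181] 0.000481553248059474 z pct [0.1074 0.1315 0.1368]
wrist 615 deg,lift,rad [14.4313 -0.1478 -0.0618] 0.00047791878590190424 z pct [0.1069 0.1317 0.1367]
scene [(np.int32(275), np.int32(1), np.int32(14), np.int32(4), np.int32(17)), (np.int32(253), np.int32(15), np.int32(4), np.int32(8), np.int32(14)), (np.int32(251), np.int32(34), np.int32(5), np.int32(26), np.int32(43)), (np.int32(65), np.int32(36), np.int32(2), np.int32(13), np.int32(15)), (np.int32(67), np.int32(50), np.int32(5), np.int32(20), np.int32(24)), (np.int32(253), np.int32(61), np.int32(11), np.int32(15), np.int32(42)), (np.int32(273), np.int32(63), np.int32(34), np.int32(17), np.int32(156)
[... 2897 characters left out ...]
(16), np.int32(29), np.int32(175)), (np.int32(120), np.int32(191), np.int32(17), np.int32(12), np.int32(85)), (np.int32(141), np.int32(190), np.int32(57), np.int32(29), np.int32(309)), (np.int32(230), np.int32(191), np.int32(13), np.int32(20), np.int32(145)), (np.int32(238), np.int32(210), np.int32(19), np.int32(16), np.int32(155)), (np.int32(200), np.int32(212), np.int32(5), np.int32(5), np.int32(14)), (np.int32(232), np.int32(217), np.int32(5), np.int32(4), np.int32(15)), (np.int32(146), np.int32(224), np.int32(37), np.int32(24), np.int32(200)), (np.int32(223), np.int32(239), np.int32(19), np.int32(10), np.int32(154)), (np.int32(83), np.int32(260), np.int32(12), np.int32(9), np.int32(37))]
```

The wrist fit gives 14.4° (0.252 rad, inside the hole's play) and a lift of 0 mm, so the pin is home. The pictures show no change at the loose things. Handing in.

```bash
python3 -c "
from plant import ctrl
print(ctrl.close_job())"
```

```text
the job is handed in; nothing more can be done
None
```

I moved the detector arm one hole towards the laser, lifting the pin from inside the ring; before hand-in the camera fit showed the pin home at 0.252 rad, with the loose things unmoved, and I handed the job in (no verdict was printed).

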